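# Level the counter display shelf with its screw foot and hold the spirit level down

### The job

The small display shelf on the pharmacy counter stands low at its screw foot: stand the spirit level by itself on the empty deck, lengthwise along the shelf and not overhanging the deck, then turn the foot's hand knob until the bubble comes to rest centred between the vial's two lines. Then press the level down firmly onto the deck (about 10 N) with the fingers on its metal body, never on the glass vial, so that a colleague can tighten the lock nut; finish while still holding it pressed, with the bubble centred. Leave the other goods on the counter where they are.

Things in the scene. Friction and masses are not known exactly. Their poses are not given: they have to be found in the camera images.
- level: spirit level: aluminium torpedo level standing upright on its long flat base, 200 long x 24 thick x 45 mm tall, 0.24 to 0.36 kg, black end caps; grip it across its 24 mm. Origin at the centre of its underside; x along its length, z up. Its top edge is solid and flat, 45 mm up, from 28 to 100 mm either side of the middle; between is a notch 56 mm long, floor 33 mm up
- vial: the level's glass vial: yellow-green tube, diameter 11, length 52 mm, along the level's x in the notch of its top edge; its top is 43 mm above the underside, so 2 mm below the top edge. Two black lines, 7 mm either side of the middle. Origin and axes are those of the level. Fingers must not press on it
- bubble (a joint): place of the pale bubble (10 mm long) along the vial, as an angle: value x 100 mm = its distance from the middle towards the level's +x end. 0 = centred between the black lines; its end touches a line at 0.02 (2 mm). It floats to the higher end, 0.5 mm (0.005) per mrad of tilt, at most 14 mm, and needs about 0.7 s to settle after a move
- display: the whole counter display shelf, white steel, 260 mm long (its y), 200 mm deep (its x); price rail along the front (-x, robot's side); along the back, centred 90 mm behind the middle, uprights and wire grid 205 mm high. Two fixed feet under its left (+y) end, one screw foot at the right end; it does not shift. Origin on the counter under the deck's middle
- deck (a point): middle of the deck's flat upper face, about 70 mm above the counter; x to the back, y along the shelf to its left end, z square to the deck. Clear deck: 100 mm to the front, 80 mm to the back, 130 mm to either end. The deck tilts about the two left feet as the screw foot is turned
- foot_knob (a joint): angle of the screw foot's hand knob, rad, growing clockwise seen from above; its zero has no meaning. Clockwise raises the shelf's right (-y) end: 1 rad tilts the deck 7.5 mrad and so moves the bubble 3.75 mm (0.0375). It needs about 1.5 to 2.9 rad clockwise from the start. Friction 0.12 Nm; it stays where it is left
- knob_grip (a point): centre of the hand knob: upright black fluted cylinder, diameter 40, 85 to 115 mm above the counter, 165 mm to the right of the deck's middle (35 mm outside the deck's end). This point is on its axis 100 mm above the counter. It stands higher than the deck and can be gripped from above at any yaw; it does not rise or sink as it turns
- carton_flat: flat white medicine carton with a band, 60 x 105 x 42 mm; a bystander, leave it. Origin at the centre of its underside
- carton_tall: tall carton with a band, 50 x 75 x 110 mm; a bystander, leave it. Origin at the centre of its underside
- tonic: amber medicine bottle with white cap, diameter 52, height 125 mm; a bystander, leave it. Origin at the centre of its underside
- jar: low white cream jar, diameter 62, height 48 mm; a bystander, leave it. Origin at the centre of its underside
- wrench: open-end wrench lying flat, 150 mm long; a bystander, leave it. Origin at the centre of its underside
- lotion: green lotion bottle with white cap, diameter 58, height 155 mm; a bystander, leave it. Origin at the centre of its underside
- tape_roll: roll of clear tape lying flat, diameter 88, height 24 mm; a bystander, leave it. Origin at the centre of its underside
Mind the look-alikes: they are no part of the job. There is more than one size of the level; the one meant has the size given above.

How it is judged:
On the way, in this order (a step that is already met when the one before it is completed fails the run):
1. the spirit level stands by itself on the deck, along the shelf, not held (x of level in the frame of deck between -0.088 and 0.075 m and y of level in the frame of deck between -0.032 and 0.032 m and z of level in the frame of deck between -0.004 and 0.004 m and angle between the x axis of level and the y axis of deck, either way round below 0.2 rad and angle between level's own z axis and vertical below 0.05 rad and contact force between level and display above 1 N and contact force between the fingers and level below 0.3 N), for 0.3 s.
2. with the level still standing on the deck, the knob has been turned until the bubble rests between the lines and the deck is level (all of step 1 and value of joint bubble between -0.02 and 0.02 rad and angle between deck's own z axis and vertical below 0.0045 rad), for 0.3 s.
At the end, for the whole second after the job is handed in: The level stands upright on the deck, along the shelf within 0.2 rad, middle within 32 mm of the deck's lengthwise, still pressed down by the fingers (6 to 40 N on the deck, own weight included); bubble within 2 mm of the middle, deck within 4.5 mrad of level (x of level in the frame of deck between -0.088 and 0.075 m and y of level in the frame of deck between -0.032 and 0.032 m and z of level in the frame of deck between -0.004 and 0.004 m and angle between the x axis of level and the y axis of deck, either way round below 0.2 rad and angle between level's own z axis and vertical below 0.05 rad and value of joint bubble between -0.02 and 0.02 rad and angle between deck's own z axis and vertical below 0.0045 rad and contact force between level and display between 6 and 40 N and contact force between the fingers and level above 3 N and linear speed of level below 0.01 m/s); the arm keeps its last pose, push and grip.
It fails at once if the fingers press on the glass vial (contact force between the fingers and vial above 1 N).
It fails at once if another thing on the counter is shoved out of its place (over 30 mm) (distance of any of carton_flat, carton_tall, tonic, jar, wrench, lotion, tape_roll from where it was at the start of the episode above 0.03 m).
It also fails if it takes over 58 s, if anything falls off the work surface, if the arm or the gripper's body presses on something with over 40 N, if the wrist force passes 120 N, or if a joint passes its speed limit or range.

### The arm

A 7-joint arm with a two-finger parallel gripper is mounted at the origin on the work surface. World frame = base frame: x ahead of the robot, y to its left, z up, the work surface at z = 0. Lengths are in m, angles in rad, forces in N, time in s.
With the tool pointing down it reaches from about 0.4 to 0.85 m from the base axis. Payload 10.4 kg.
Tool frame: the origin (TCP) lies on the centre line of the jaws, within the pads' length; the fingertips stand 14 mm ahead of it and the grasp point (between the pads) lies 5 mm behind it (manip.tip_reach is the distance from the TCP to the fingertips, in m); z points along the fingers, y is the line along which they close (so a half turn about z gives the same grasp; the last joint's range is limited). The gripper opens to 85 mm and grips with 20 to 120 N. Pads are 22 mm wide; open, the fingers measure 114 mm over their backs; the gripper's body (76 mm by 85 mm) begins 54 mm behind the grasp point. The pads swing forward as they close: fully open they stand 13 mm farther back than shut.
Start: joints at [-1.308, 0.332, -0.065, 1.46, 0.022, 1.35, -0.088], TCP at [0.176, 0.6, 0.245] pointing down, gripper open.
Joint ranges: [-2.6, 2.6], [-0.5, 2.12], [-1.47, 1.34], [0.16, 2.42], [-1.27, 4.41], [0.06, 2.06], [-2.6, 2.6]. Speed limits (rad/s): [2.22, 2.22, 2.79, 2.79, 3.14, 3.14, 3.14].

### API

Orientations are given as a unit quaternion [x, y, z, w].
In Python, from workcell import manip gives the robot as it stands.
- The arm moves only by the shell command python3 -m pendant 'ROWS' [FORCE]. ROWS is JSON, a list of rows, each a list of 7 numbers: the shift along the tool's x, y, z in units of 50 mm (1.0 is 50 mm), then the turn, a rotation vector about the tool's x, y, z in units of 8 degrees (1.0 is 8 degrees), then the opening, from -1 (shut) to 1 (fully open), so that 0 is half open. In form: [[dx, dy, dz, ax, ay, az, jaw], ...]. A call has exactly 10 rows; each row is the pose to reach, as a shift and turn from the pose commanded when the call began, along the tool's axes at that moment; what a row does not reach only later rows make up. A row lasts 1/8 s, in which the tool goes at most 62.5 mm and 10.7 degrees, less where a joint would pass 70% of its speed; a pose out of reach is approached as far as the arm can. A call with a gripper value outside its range is refused whole. The fingers move at their own pace and stop on an object; FORCE is the grip in N (left out, the last holds). Time passes only in rows, so rows that repeat a pose let the fingers close, or fill a call up. It gives the time, the measured TCP pose, the force, the opening and the grip force at its end, in the units of the state.
- manip.get_obs(): the state, without advancing time (a new reading comes with each control period).
- manip.camera(name): name is "scene" or "top" or "wrist"; returns (picture, depth): 400x640x3 uint8, red, green, blue; 400x640 float32, m along the optical axis (not along the pixel's ray), 0 where there is no reading.
- manip.get_calibration(name): a dict with "fx", "fy", "cx", "cy" (pixels), "xyz" and "orientation" of the camera in the world. Camera axes: x right, y up, looking along -z (the intrinsics and any distortion apply to the point x, -y, -z); pixel columns grow to the right and rows downward; lengths in m; the calibration is good to about 2 mm. A picture is of the moment at which its call begins: read the wrist's pose just before it. get_calibration takes no time and is no camera call; for the wrist camera it gives the pose at the moment of the call.
- manip.hand_in(): hands the job in; it is judged then, once.
Trained networks look in the newest picture that a camera, given by its name, has taken for a name from the list of things; names that differ only in an ending like _2 or _b are one class to them, and where a whole thing is asked for, a point or a joint stands for the part that bears it (a point fixed in the world has none). Each returns a list of dicts, best first, with "p" (0 to 1); they miss things now and then, are a little off and sometimes report something else, mostly with a low value. They report only what shows in the picture. A call takes as long as a camera call. They do not tell look-alikes from the thing itself.
- manip.find_in(thing, camera): "box" ([left, top, right, bottom] in pixels, round what is visible of it).
- manip.trace(thing, camera): "pixels" (400x640 bool, what is visible of it) and "box" ([left, top, right, bottom] in pixels, round what is visible of it).
- manip.tip_of(thing, camera): "pixel" ([column, row] in pixels: a listed point, or the origin of a listed thing).
The state is a dict: "clock": time; "joint_pos": joint angles; "joint_velocities": joint speeds; "tau": joint torques, N m; "position": TCP position; "ee_rot": TCP orientation; "ft_force": force on the tool from outside, world axes, zero at the start; "torque": the same for the moment, N m; "grip_width": opening from 0.0 (shut) to 1.0 (fully open); "grasp_force": force on a finger pad.
Only numpy, scipy, OpenCV 4.12 (cv2) and the standard library are available. Lean on these libraries where they do the work, as an engineer would, in place of code of your own. Each camera call takes 0.05 s, during which the arm holds its last target. There are 200 camera calls.

## Working session

There is one attempt and no reset: what is moved stays moved. The work goes in short steps, Python scripts to look and compute and a shell command to move; the robot and the scene stay as the last step left them, time stands still between calls to the robot, and variables do not carry over. Pictures are saved under pics/ and viewed, at most 10 in all, crops included, and the job is handed in when it is done.

```bash
mkdir -p pics
cat > h.py <<'E'
import numpy as np, cv2
from workcell import manip
from scipy.spatial.transform import Rotation as R
def world(cam,depth,px,cal=None):
    c=cal or manip.get_calibration(cam); px=np.atleast_2d(px).astype(int)
    d=depth[px[:,1],px[:,0]]
    p=np.c_[(px[:,0]-c['cx'])/c['fx']*d,-(px[:,1]-c['cy'])/c['fy']*d,-d]
    return R.from_quat(c['orientation']).apply(p)+c['xyz']
def save(n,im,box=None,s=1):
    if box is not None: im=im[box[1]:box[3],box[0]:box[2]]
    cv2.imwrite('pics/'+n,cv2.resize(im[:,:,::-1],None,fx=s,fy=s,interpolation=cv2.INTER_CUBIC))
E
python3 - <<'E'
from h import *
np.set_printoptions(precision=4,suppress=True)
o=manip.get_obs();print(o)
out=[]
for cam in ['top','scene']:
    im,d=manip.camera(cam); out.append(im); np.save(cam+'.npy',d)
    print(cam,manip.get_calibration(cam))
    for t in ['level','knob_grip','deck','vial']:
        for r in manip.trace(t,cam)[:4]:
            ys,xs=np.where(r['pixels']); w=world(cam,d,np.c_[xs,ys]); 
            print(t,round(r['p'],2),r['box'],'med',np.median(w,0),'lo',np.percentile(w,2,axis=0),'hi',np.percentile(w,98,axis=0))
    for t in ['deck','knob_grip','level']:
        print('tip',t,[(r['p'],r['pixel']) for r in manip.tip_of(t,cam)[:3]])
cv2.imwrite('pics/top.png',out[0][:,:,::-1]);cv2.imwrite('pics/scene.png',out[1][:,:,::-1])
E
```

```text
{'clock': 0.0, 'joint_pos': array([-1.3076,  0.3328, -0.0647,  1.461 ,  0.0216,  1.3499, -0.0885]), 'joint_velocities': array([ 0.0004,  0.0002,  0.    ,  0.0001,  0.001 , -0.0011,  0.0004]), 'tau': array([  0.0002, -62.5471,   0.0494, -39.1586,   0.0163,   0.0105,
        -0.    ]), 'position': array([0.1761, 0.5993, 0.2445]), 'ee_rot': array([ 0.1424,  0.9898, -0.0007, -0.0001]), 'ft_force': array([ 0.7868, -0.4922, -0.1876]), 'torque': array([ 0.026 , -0.0219, -0.039 ]), 'grasp_force': 0.0, 'grip_width': 0.9992901364147839}
top {'fx': 442.8784132836491, 'fy': 442.8784132836491, 'cx': 315.3319093025196, 'cy': 196.36647665582638, 'xyz': array([0.2607, 0.0519, 1.2668]), 'orientation': array([-0.0581,  0.0759,  0.7072, -0.7005])}
level 0.95 [165.0, 276.4, 211.6, 310.3] med [0.2365 0.3688 0.0288] lo [ 0.2015  0.3052 -0.0002] hi [0.2691 0.4264 0.0351]
level 0.68 [193.3, 179.9, 205.9, 254.4] med [0.4448 0.3439 0.0419] lo [0.3486 0.3323 0.0031] hi [0.5421 0.3618 0.0485]
knob_grip 0.6 [368.6, 175.8, 385.8, 192.2] med [ 0.5171 -0.1457  0.114 ] lo [ 0.5013 -0.1653  0.0921] hi [ 0.5364 -0.128
[... 772 characters left out ...]
ed [0.4663 0.3599 0.0371] lo [ 0.3541  0.3394 -0.0014] hi [0.5506 0.3702 0.0475]
knob_grip 0.72 [265.1, 165.6, 277.9, 183.5] med [ 0.5267 -0.1358  0.1061] lo [ 0.5044 -0.1579  0.0566] hi [ 0.5432 -0.1227  0.1169]
deck 0.83 [244.0, 160.2, 359.4, 269.3] med [0.5537 0.0512 0.067 ] lo [ 0.4356 -0.1103  0.0261] hi [0.6395 0.154  0.199 ]
deck 0.46 [391.8, 331.4, 422.1, 384.4] med [0.6435 0.5348 0.0956] lo [0.6167 0.5039 0.0061] hi [0.6586 0.5542 0.1554]
vial 0.6 [399.0, 269.3, 415.3, 282.6] med [0.4455 0.3546 0.04  ] lo [0.4231 0.3428 0.0319] hi [0.4735 0.3589 0.0457]
tip deck [(0.76, [300.5, 207.6]), (0.51, [396.5, 234.5])]
tip knob_grip [(0.69, [272.7, 173.6])]
tip level [(0.61, [404.1, 286.8])]
```

Run:
```python
import cv2
im=cv2.imread('pics/top.png');cv2.imwrite('pics/crop.png',cv2.resize(im[90:330,130:450],None,fx=2.5,fy=2.5,interpolation=cv2.INTER_CUBIC))
```

```text
(no output)
```

View pics/crop.png

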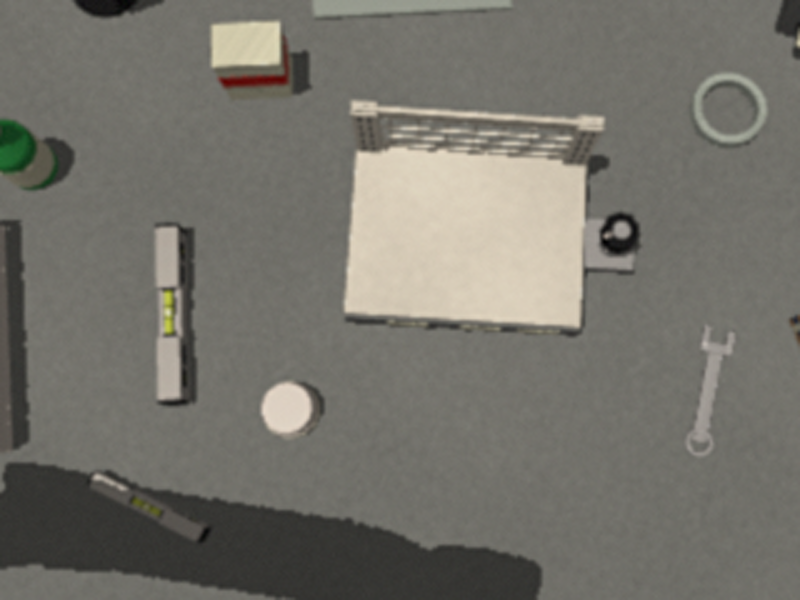

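Run:
```python
from h import *
np.set_printoptions(precision=4,suppress=True)
im=cv2.imread('pics/top.png'); d=np.load('top.npy')
ys,xs=np.mgrid[0:400,0:640]; px=np.c_[xs.ravel(),ys.ravel()]
w=world('top',d,px)
def sel(x0,x1,y0,y1,z0,z1):
    m=(w[:,0]>x0)&(w[:,0]<x1)&(w[:,1]>y0)&(w[:,1]<y1)&(w[:,2]>z0)&(w[:,2]<z1); return w[m]
for n,b in [('level',(.32,.57,.31,.39,.04,.055)),('knob',(.49,.56,-.18,-.11,.109,.13)),('deck',(.40,.66,-.15,.19,.055,.08)),('grid',(.58,.68,-.15,.19,.12,.23))]:
    q=sel(*b); r=cv2.minAreaRect((q[:,:2]*1000).astype(np.float32)); print(n,len(q),q.mean(0),r,q[:,2].min(),q[:,2].max())
q=sel(.43,.6,-.1,.13,.055,.08); A=np.c_[q[:,:2],np.ones(len(q))]; print('plane',np.linalg.lstsq(A,q[:,2],rcond=None)[0])
# other objects heights near
```

```text
level 511 [0.4445 0.3485 0.0442] ((447.31048583984375, 348.8373107910156), (201.5111541748047, 25.909358978271484), 3.2020087242126465) 0.04000181655692714 0.05218413760788487
knob 176 [ 0.5199 -0.147   0.1144] ((520.579345703125, -147.23941040039062), (38.025848388671875, 38.969482421875), 88.74275207519531) 0.10949676324066071 0.12033993808372179
deck 6624 [0.5235 0.0165 0.0675] ((527.4078979492188, 1.468475341796875), (289.049072265625, 206.74342346191406), 86.22144317626953) 0.055186611258371876 0.07999273470569057
grid 836 [0.619  0.0078 0.1778] ((620.255859375, 8.194869995117188), (256.4738464355469, 15.423415184020996), 86.40950775146484) 0.12059975043158411 0.20724497306714684
plane [0.0012 0.0138 0.0667]
```

The crop shows two levels. The bright one at top-camera pixel (198,217) measures 201 x 26 mm and 45 mm tall, so it's the one meant. The dark one at (190,292) is about 145 mm long and 35 mm tall, a look-alike. The shelf is at (317,183) and its knob at (377,184).

```bash
cat >> h.py <<'E'
def row(p,yaw,o=None):
    """row (units) to reach TCP p, tool y at yaw deg, z down; prints"""
    o=o or manip.get_obs(); r0=R.from_quat(o['ee_rot']); a=np.radians(yaw);c,s=np.cos(a),np.sin(a)
    r1=R.from_matrix(np.array([[-s,c,0],[c,s,0],[0,0,-1]]))
    r1=R.from_matrix(np.array([[-s,c,0],[c,s,0],[0,0,-1]]))
    print('ROW',np.round(r0.inv().apply(np.array(p)-o['position'])/.05,2),np.round(np.degrees((r0.inv()*r1).as_rotvec())/8,2))
E
python3 -c "
from h import *
row([.4465,.3488,.17],93.2)"
```

```text
ROW [-6.6  -3.29  1.51] [ 0.   -0.   -2.45]
```

```bash
python3 -m pendant '[[-6.6,-3.29,0.8,0,0,-2.45,1],[-6.6,-3.29,0.8,0,0,-2.45,1],[-6.6,-3.29,0.8,0,0,-2.45,1],[-6.6,-3.29,1.5,0,0,-2.45,1],[-6.6,-3.29,1.5,0,0,-2.45,1],[-6.6,-3.29,1.5,0,0,-2.45,1],[-6.6,-3.29,1.5,0,0,-2.45,1],[-6.6,-3.29,1.5,0,0,-2.45,1],[-6.6,-3.29,1.5,0,0,-2.45,1],[-6.6,-3.29,1.5,0,0,-2.45,1]]' 40
python3 - <<'E'
from h import *
np.set_printoptions(precision=4,suppress=True)
o=manip.get_obs();c=manip.get_calibration('wrist');im,d=manip.camera('wrist');print(o['position'],o['ee_rot'],c)
save('w1.png',im)
ys,xs=np.mgrid[0:400,0:640]; w=world('wrist',d,np.c_[xs.ravel(),ys.ravel()],c)
m=(d.ravel()>0)&(w[:,2]>.038)&(w[:,2]<.052)&(abs(w[:,0]-.447)<.14)&(abs(w[:,1]-.349)<.04)
print(m.sum(),cv2.minAreaRect((w[m,:2]*1000).astype(np.float32)),np.median(w[m],0))
for r in manip.trace('vial','wrist')[:2]:
    yy,xx=np.where(r['pixels']);print(r['p'],r['box'],np.median(world('wrist',d,np.c_[xx,yy],c),0))
row([.4465,.3488,.022],93.2,o)
E
```

```text
clock: 2.05
position: [0.4457, 0.35, 0.1707]
ee_rot: [-0.029, 1.0, 0.0, 0.0]
ft_force: [0.1, -0.0, 0.2]
grip_width: 0.999
grasp_force: 0.0
[0.4457 0.35   0.1707] [-0.0292  0.9996  0.0004  0.0001] {'fx': 314.38265814682086, 'fy': 314.38265814682086, 'cx': 321.0036165866852, 'cy': 195.97328919910612, 'xyz': array([0.3738, 0.3458, 0.2983]), 'orientation': array([-0.0986, -0.1053,  0.7197,  0.6791])}
5668 ((449.94036865234375, 350.9073486328125), (200.80194091796875, 24.411869049072266), 3.152107000350952) [0.4201 0.3502 0.0439]
0.77 [315.9, 164.9, 329.7, 225.1] [0.4489 0.3506 0.0413]
ROW [-0.01 -0.03  2.97] [0.01 0.   0.02]
```

View pics/w1.png

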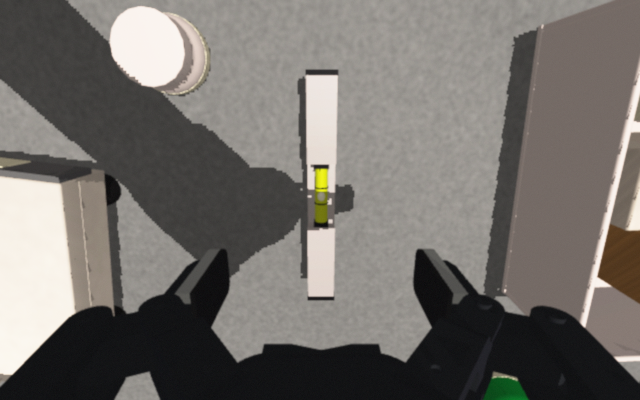

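The wrist view shows the level upright at pixels (320,70)-(320,298) with the vial at (322,195), centred between the open fingers. I'll descend and grip.

```bash
python3 -m pendant '[[-0.08,0.01,1,0,0,0,1],[-0.08,0.01,2,0,0,0,1],[-0.08,0.01,2.95,0,0,0,1],[-0.08,0.01,2.95,0,0,0,1],[-0.08,0.01,2.95,0,0,0,-0.6],[-0.08,0.01,2.95,0,0,0,-0.6],[-0.08,0.01,2.95,0,0,0,-0.6],[-0.08,0.01,2.95,0,0,0,-0.6],[-0.08,0.01,2.95,0,0,0,-0.6],[-0.08,0.01,2.95,0,0,0,-0.6]]' 40
python3 -c "
from h import *
ex=np.array([.998,-.0628]);ey=np.array([.0628,.998]);p=np.array([.531,.016])-.03*ex
print(p);row([*p,.19],-3.6)"
```

```text
clock: 3.4
position: [0.451, 0.3502, 0.0242]
ee_rot: [-0.028, 1.0, 0.001, 0.001]
ft_force: [-1.2, 0.0, 6.5]
grip_width: 0.268
grasp_force: 40.5
[0.50106  0.017884]
ROW [-0.63 -6.69 -3.33] [ 0.02 -0.   12.1 ]
```

```bash
python3 -m pendant '[[0,0,-1,0,0,0,-0.6],[0,0,-2.2,0,0,0,-0.6],[0,-0.5,-3.3,0,0,1.3,-0.6],[0,-1.5,-3.3,0,0,2.6,-0.6],[0,-2.4,-3.3,0,0,3.9,-0.6],[0,-3.3,-3.3,0,0,5.2,-0.6],[0,-4.2,-3.3,0,0,6.5,-0.6],[0,-5.1,-3.3,0,0,7.8,-0.6],[0,-6,-3.3,0,0,9.1,-0.6],[0,-6.69,-3.3,0,0,10.4,-0.6]]' 40
python3 - <<'E'
from h import *
np.set_printoptions(precision=4,suppress=True)
im,d=manip.camera('top')
w=world('top',d,np.c_[[a.ravel() for a in np.mgrid[0:400,0:640][::-1]]].T)
m=(w[:,0]>.6)&(w[:,0]<.65)&(w[:,1]>-.15)&(w[:,1]<.19)&(w[:,2]>.16)&(w[:,2]<.23);print(cv2.minAreaRect((w[m,:2]*1000).astype(np.float32)))
p=[.501,.018]
row([*p,.19],-3.6);row([*p,.105],-3.6)
c=manip.get_calibration('wrist');im,d=manip.camera('wrist');save('w2.png',im)
E
```

```text
clock: 4.65
position: [0.4688, 0.0135, 0.1879]
ee_rot: [0.645, 0.764, 0.0, -0.0]
ft_force: [0.3, 0.6, -3.4]
grip_width: 0.268
grasp_force: 40.4
((620.8263549804688, 7.836143493652344), (256.69073486328125, 15.866020202636719), 86.26642608642578)
ROW [ 0.08  0.66 -0.04] [0.   0.01 1.55]
ROW [0.08 0.66 1.66] [0.   0.01 1.55]
```

View pics/w2.png

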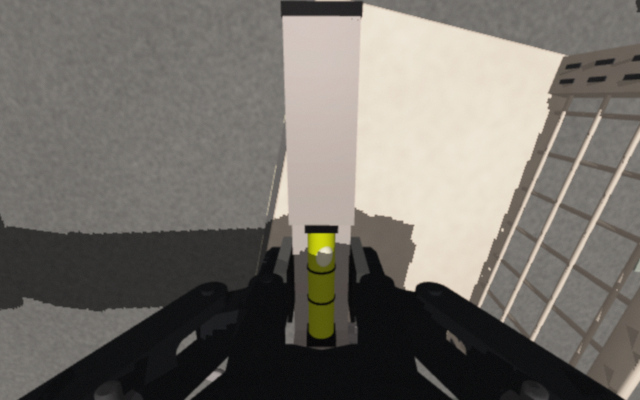

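The wrist view shows the level held centrally, with the vial around (321,285) and the deck and grid to the right. I'll place it.

```bash
python3 -m pendant '[[0.08,0.66,0,0,0,1.3,-0.6],[0.08,0.66,0,0,0,1.55,-0.6],[0.08,0.66,0.8,0,0,1.55,-0.6],[0.08,0.66,1.5,0,0,1.55,-0.6],[0.08,0.66,1.75,0,0,1.55,-0.6],[0.08,0.66,1.84,0,0,1.55,-0.6],[0.08,0.66,1.88,0,0,1.55,-0.6],[0.08,0.66,1.91,0,0,1.55,-0.6],[0.08,0.66,1.91,0,0,1.55,-0.6],[0.08,0.66,1.91,0,0,1.55,-0.6]]' 40
```

```text
clock: 6.0
position: [0.5016, 0.0253, 0.093]
ee_rot: [0.722, 0.692, 0.001, 0.0]
ft_force: [-0.4, -0.9, 2.3]
grip_width: 0.273
grasp_force: 41.3
```

```bash
python3 -m pendant '[[0,0,0,0,0,0,0],[0,0,0,0,0,0,0.3],[0,0,0,0,0,0,0.3],[0,0,0,0,0,0,0.3],[0,0,-0.5,0,0,0,0.3],[0,0,-1.2,0,0,0,0.3],[0,0,-2,0,0,0,0.3],[0,0,-2,0,0,0,0.3],[0,0,-2,0,0,0,0.3],[0,0,-2,0,0,0,0.3]]' 40
cat > look.py <<'E'
from h import *
import sys
np.set_printoptions(precision=4,suppress=True)
o=manip.get_obs();c=manip.get_calibration('wrist');im,d=manip.camera('wrist')
print(o['position'],o['joint_pos'])
save(sys.argv[1],im)
w=world('wrist',d,np.c_[[a.ravel() for a in np.mgrid[0:400,0:640][::-1]]].T,c)
m=(d.ravel()>0)&(w[:,2]>.105)&(w[:,2]<.122)&(abs(w[:,0]-.5)<.04)&(abs(w[:,1]-.02)<.12)
if m.sum()>50: print('level',m.sum(),cv2.minAreaRect((w[m,:2]*1000).astype(np.float32)),np.median(w[m],0))
for r in manip.trace('vial','wrist')[:2]:
    yy,xx=np.where(r['pixels']);print('vial',r['p'],r['box'],np.median(world('wrist',d,np.c_[xx,yy],c),0))
for r in manip.trace('bubble','wrist')[:2]:
    yy,xx=np.where(r['pixels']);print('bub',r['p'],r['box'],xx.mean(),yy.mean())
E
python3 look.py w3.png
```

```text
clock: 7.25
position: [0.5004, 0.0252, 0.1911]
ee_rot: [0.722, 0.692, -0.001, -0.0]
ft_force: [-1.2, 0.2, 0.4]
grip_width: 0.649
grasp_force: 0.0
[0.5004 0.0252 0.1911] [-0.5717  0.0933  0.4579  1.8758 -0.0442  1.1844 -0.1403]
level 8399 ((502.68310546875, 26.31871795654297), (201.0524139404297, 24.533992767333984), 87.58197021484375) [0.5031 0.06   0.1124]
bub 0.62 [227.4, 0.4, 640.0, 399.8] 430.7339266783938 160.41029344951713
```

View pics/w3.png

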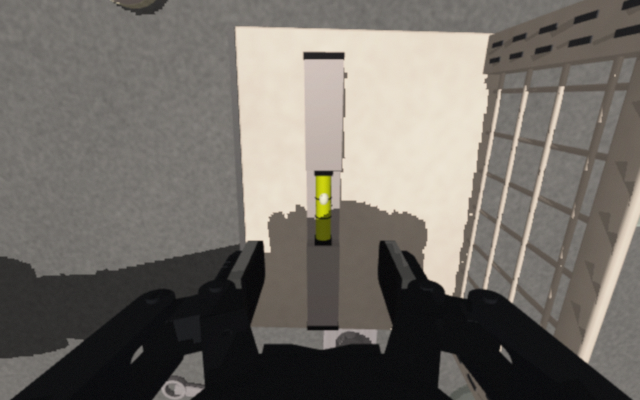

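The wrist view shows the level standing alone along the deck, centred at world (0.503, 0.026). Its bubble is at about (323,198) by the upper (+y) line, so it sits high to the left as expected. Next is the knob.

```bash
python3 -c "
from h import *
row([.522,-.146,.19],40)"
```

```text
ROW [-3.4   0.57  0.03] [-0.01 -0.   -5.3 ]
```

```bash
python3 -m pendant '[[-1,0.2,0,0,0,-1.3,1],[-2,0.4,0,0,0,-2.6,1],[-3,0.57,0,0,0,-3.9,1],[-3.4,0.57,0,0,0,-5.3,1],[-3.4,0.57,0,0,0,-5.3,1],[-3.4,0.57,0,0,0,-5.3,1],[-3.4,0.57,0,0,0,-5.3,1],[-3.4,0.57,0,0,0,-5.3,1],[-3.4,0.57,0,0,0,-5.3,1],[-3.4,0.57,0,0,0,-5.3,1]]' 40
python3 - <<'E'
from h import *
np.set_printoptions(precision=4,suppress=True)
o=manip.get_obs();c=manip.get_calibration('wrist');im,d=manip.camera('wrist');print(o['position'],o['joint_pos'])
save('w4.png',im)
w=world('wrist',d,np.c_[[a.ravel() for a in np.mgrid[0:400,0:640][::-1]]].T,c)
m=(d.ravel()>0)&(w[:,2]>.109)&(w[:,2]<.12)&(abs(w[:,0]-.522)<.03)&(abs(w[:,1]+.146)<.03)
print(m.sum(),cv2.minEnclosingCircle((w[m,:2]*1000).astype(np.float32)),np.median(w[m],0))
row([.522,-.146,.099],40)
E
```

```text
clock: 8.65
position: [0.5225, -0.1456, 0.1923]
ee_rot: [0.422, 0.906, 0.0, 0.0]
ft_force: [0.1, 1.2, -0.4]
grip_width: 0.997
grasp_force: 0.0
[ 0.5225 -0.1456  0.1923] [-0.2931  0.1964  0.5441  1.7784 -0.109   1.1965  0.981 ]
2509 ((523.71484375, -146.1396484375), 21.045412063598633) [ 0.5227 -0.1449  0.114 ]
ROW [ 0.   -0.01  1.87] [ 0. -0.  0.]
```

View pics/w4.png

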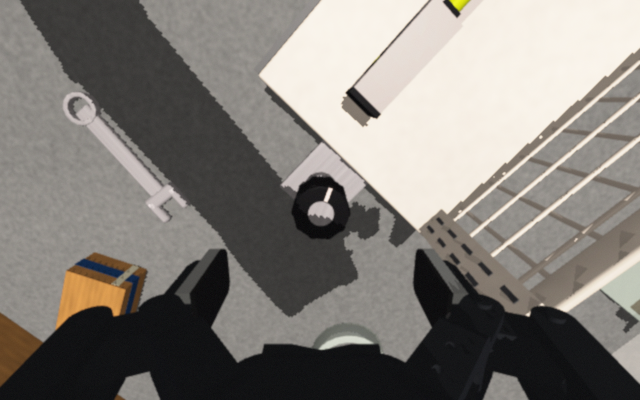

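The knob is at (321,208) in the wrist view, centred at world (0.523, -0.146) with radius 20 mm, and its surroundings are clear for the fingers. I'll grip it, then turn clockwise.

```bash
python3 -m pendant '[[-0.01,0,1,0,0,0,1],[-0.01,0,1.87,0,0,0,1],[-0.01,0,1.87,0,0,0,1],[-0.01,0,1.87,0,0,0,-0.3],[-0.01,0,1.87,0,0,0,-0.3],[-0.01,0,1.87,0,0,0,-0.3],[-0.01,0,1.87,0,0,0,-0.3],[-0.01,0,1.87,0,0,0,-0.3],[-0.01,0,1.87,0,0,0,-0.3],[-0.01,0,1.87,0,0,0,-0.3]]' 40
python3 -m pendant '[[0,0,0,0,0,1.3,-0.3],[0,0,0,0,0,2.6,-0.3],[0,0,0,0,0,3.9,-0.3],[0,0,0,0,0,5.2,-0.3],[0,0,0,0,0,6.5,-0.3],[0,0,0,0,0,7.8,-0.3],[0,0,0,0,0,9.1,-0.3],[0,0,0,0,0,10.4,-0.3],[0,0,0,0,0,11.7,-0.3],[0,0,0,0,0,12.5,-0.3]]' 40
python3 -m pendant '[[0,0,0,0,0,0,-0.3],[0,0,0,0,0,0,-0.3],[0,0,0,0,0,0,-0.3],[0,0,0,0,0,0,-0.3],[0,0,0,0,0,0,-0.3],[0,0,0,0,0,0,-0.3],[0,0,0,0,0,0,-0.3],[0,0,0,0,0,0,-0.3],[0,0,0,0,0,0,-0.3],[0,0,0,0,0,0,-0.3]]' 40
python3 look.py w5.png
```

```text
clock: 9.95
position: [0.5232, -0.1468, 0.1006]
ee_rot: [0.423, 0.906, 0.0, 0.001]
ft_force: [-5.2, -0.4, 11.5]
grip_width: 0.453
grasp_force: 39.2
clock: 11.2
position: [0.5232, -0.1468, 0.1006]
ee_rot: [0.967, 0.257, 0.001, 0.0]
ft_force: [-7.0, -0.6, 13.1]
grip_width: 0.456
grasp_force: 39.5
clock: 12.45
position: [0.5232, -0.1468, 0.1006]
ee_rot: [0.966, 0.259, 0.001, -0.0]
ft_force: [-5.7, -0.1, 14.3]
grip_width: 0.458
grasp_force: 39.6
[ 0.5232 -0.1468  0.1006] [-0.5213  0.3761  0.8488  1.8806 -0.3286  1.029  -0.5823]
level 10241 ((499.412353515625, -41.102970123291016), (63.83755874633789, 26.41145896911621), 87.41834259033203) [ 0.5031 -0.0453  0.1134]
vial 0.49 [275.8, 215.3, 368.8, 324.0] [ 0.5289 -0.1436  0.1137]
```

View pics/w5.png

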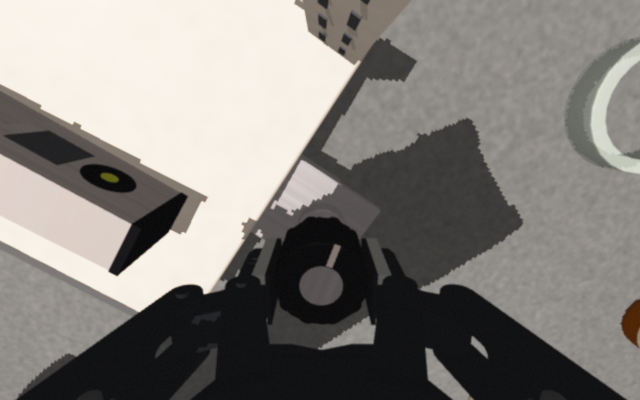

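The knob was turned 100° and the vial is out of view here (only the level's end shows, at (120,190)). I'll release, rise, and look from above the level in the pressing orientation.

```bash
python3 -c "
from h import *
row([.503,.0263,.19],-92.5)"
python3 -m pendant '[[0,0,0,0,0,0,0.6],[0,0,0,0,0,0,1],[0,0,0,0,0,0,1],[0,0,-0.6,0,0,0,1],[0,0,-1.8,0,0,0,1],[0,0,-1.8,0,0,1,1],[0,0,-1.8,0,0,2,1],[0,0,-1.8,0,0,3,1],[0,0,-1.8,0,0,4,1],[0,0,-1.8,0,0,4,1]]' 40
python3 -c "
from h import *
row([.503,.0263,.19],-92.5)"
```

```text
ROW [ 1.38 -3.2  -1.79] [-0.   -0.01  4.06]
clock: 13.85
position: [0.5227, -0.146, 0.1887]
ee_rot: [1.0, -0.017, -0.0, 0.0]
ft_force: [-0.8, 0.5, -0.3]
grip_width: 0.998
grasp_force: 0.0
ROW [-0.51 -3.43 -0.03] [0.   0.   0.07]
```

```bash
python3 -m pendant '[[-0.51,-1,0,0,0,0.07,1],[-0.51,-2,0,0,0,0.07,1],[-0.51,-3,0,0,0,0.07,1],[-0.51,-3.43,0,0,0,0.07,1],[-0.51,-3.43,0,0,0,0.07,1],[-0.51,-3.43,0,0,0,0.07,1],[-0.51,-3.43,0,0,0,0.07,1],[-0.51,-3.43,0,0,0,0.07,1],[-0.51,-3.43,0,0,0,0.07,1],[-0.51,-3.43,0,0,0,0.07,1]]' 40
python3 look.py w6.png
python3 - <<'E'
import cv2
im=cv2.imread('pics/w6.png');cv2.imwrite('pics/w6c.png',cv2.resize(im[150:300,240:400],None,fx=5,fy=4,interpolation=cv2.INTER_CUBIC))
E
```

```text
clock: 15.1
position: [0.5032, 0.026, 0.1888]
ee_rot: [1.0, -0.022, 0.0, -0.0]
ft_force: [-0.3, 0.3, 0.6]
grip_width: 0.998
grasp_force: 0.0
[0.5032 0.026  0.1888] [-1.0422  0.1338  0.9804  1.8912 -0.1203  1.1781 -1.6348]
level 9179 ((502.41876220703125, 27.635971069335938), (201.6566925048828, 25.621522903442383), 87.49842834472656) [0.5041 0.0286 0.1134]
vial 0.92 [279.4, 201.2, 359.7, 220.9] [0.5045 0.0254 0.1108]
bub 0.62 [314.7, 212.5, 321.8, 214.5] 318.0 213.25714285714287
bub 0.32 [282.7, 200.0, 358.8, 223.2] 319.4761532447224 211.34636434714622
```

View pics/w6c.png

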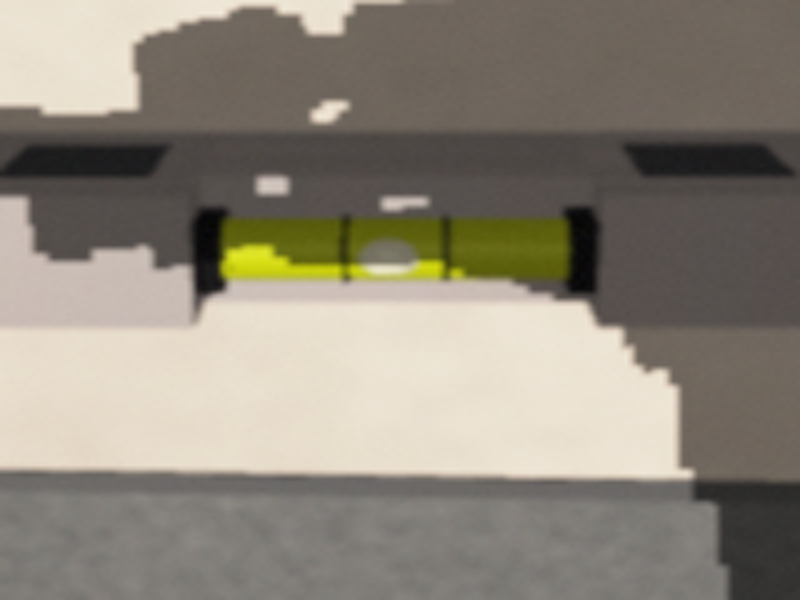

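The crop shows the vial lines at crop x 345 and 447 and the bubble centred at 388. That puts it about 1.1 mm off the middle, between the lines. The open fingers will straddle the vial 42–57 mm either side of the middle, so I'll press there.

```bash
python3 -m pendant '[[0,0,0.5,0,0,0,1],[0,0,1,0,0,0,1],[0,0,1.3,0,0,0,1],[0,0,1.4,0,0,0,1],[0,0,1.44,0,0,0,1],[0,0,1.46,0,0,0,1],[0,0,1.48,0,0,0,1],[0,0,1.49,0,0,0,1],[0,0,1.5,0,0,0,1],[0,0,1.5,0,0,0,1]]' 40
```

```text
clock: 16.5
position: [0.5044, 0.0262, 0.1158]
ee_rot: [1.0, -0.022, 0.001, -0.001]
ft_force: [-6.0, -0.3, 22.8]
grip_width: 1.003
grasp_force: 10.7
```

```bash
python3 -m pendant '[[0,0,-0.02,0,0,0,1],[0,0,-0.02,0,0,0,1],[0,0,-0.02,0,0,0,1],[0,0,-0.02,0,0,0,1],[0,0,-0.02,0,0,0,1],[0,0,-0.02,0,0,0,1],[0,0,-0.02,0,0,0,1],[0,0,-0.02,0,0,0,1],[0,0,-0.02,0,0,0,1],[0,0,-0.02,0,0,0,1]]'
python3 look.py w7.png
python3 - <<'E'
import cv2
im=cv2.imread('pics/w7.png');cv2.imwrite('pics/w7c.png',cv2.resize(im[180:380,220:420],None,fx=4,fy=3,interpolation=cv2.INTER_CUBIC))
E
```

```text
clock: 17.75
position: [0.5039, 0.0262, 0.1157]
ee_rot: [1.0, -0.022, 0.001, -0.001]
ft_force: [-2.6, 0.0, 8.7]
grip_width: 1.001
grasp_force: 4.7
[0.5039 0.0262 0.1157] [-0.9733  0.2617  0.9435  1.9677 -0.2479  1.0304 -1.5323]
level 16898 ((502.9273681640625, 27.65113067626953), (202.43499755859375, 26.632062911987305), 87.57886505126953) [0.5062 0.0284 0.1134]
vial 0.8 [259.4, 245.7, 379.1, 278.2] [0.5053 0.0268 0.1107]
bub 0.56 [309.4, 260.6, 323.9, 274.2] 316.78612716763007 267.1965317919075
```

View pics/w7c.png

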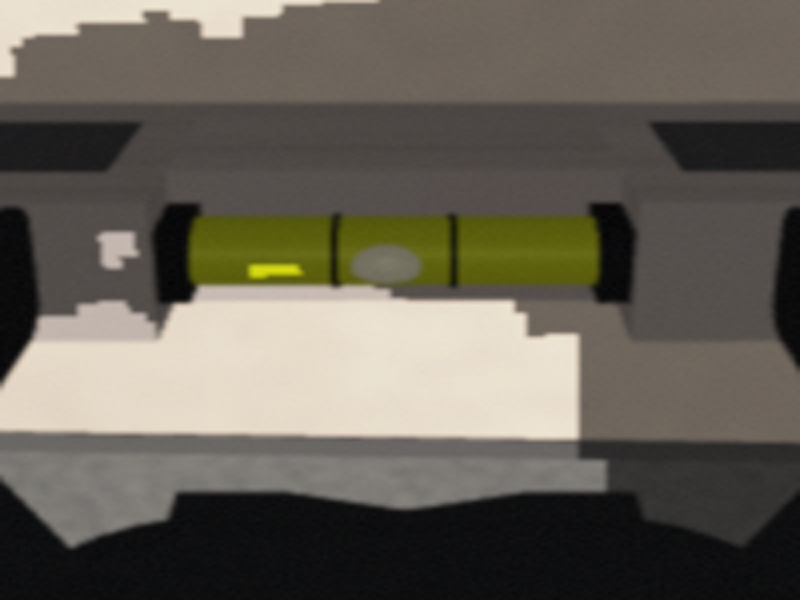

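Under load the lines are at crop x 336 and 453 and the bubble spans 350–422, so it's about 1 mm off the middle and clear of both lines. The fingers sit on the metal either side of the vial with about 9 N on them. Handing in.

```bash
python3 -c "
from workcell import manip
print(manip.hand_in())"
```

```text
the job is handed in; nothing more can be done
None
```

I handed the job in at 17.8 s with the level standing along the deck and the fingers still pressing its metal body at about 9 N (roughly 12 N on the deck with its own weight); the bubble rests about 1 mm off centre, clear of both lines, and the hand-in gave no verdict.

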